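Hold the lid of the spares chest open at 60 degrees

TASK

The lid of the plywood spares chest has no stay and falls shut by itself, and loose wheelsets lie in the open well in its top. With the lid still down, slide the well's cover fully shut so that no wheelset can spill; then lift the lid by its steel pull handle to 60 degrees from closed (give or take 5) and finish while still gripping the handle and holding the lid still at that angle, so that a colleague can unpack the chest with both hands. Leave the loco, tube and jar around it where they are.

Things in the scene. Friction and masses are not known exactly. Their poses are not given: they have to be found in the camera images.
- chest: Plywood spares chest standing fixed on the table: 200 mm deep (its x) by 360 mm wide (its y), body 120 mm high, 150 mm with the lid down. Origin: centre of its underside; z up, x from the front (pull handle, robot side) to the back (hinges), y to its left. It stands turned by up to 0.25 rad about z. Wooden cleats on its left and right sides stick out 14 mm.
- lid (a joint): Lid angle in rad: 0 closed (lying on the chest), growing as the front edge rises; it stops at 1.85. No stay and almost no friction: let go below about 1.3 it falls shut. The lid is a 30 mm thick hollow plywood board as deep and wide as the chest, about 0.6 to 1 kg with all it carries.
- hinge (a point): Middle of the lid's hinge line, at the chest's rear top edge: (100, 0, 120) mm in the chest's axes; the hinge line runs along the chest's y. The point's axes turn with the lid: with the lid down they equal the chest's axes, x still running from front to back.
- pull (a point): Steel bow handle on the lid's front edge: a round bar 10 mm thick and 110 mm long, running along the chest's y, with two legs at its ends to the lid. The point: the middle of the bar, at (-242, 0, 15) mm from the hinge in the lid's axes (with the lid down: 135 mm above the table, 42 mm in front of the chest's front face, with clear air above, below and behind it). It turns with the lid.
- cover (a joint): Position of the sliding cover in m: 0 fully shut over the well (against its stop), growing as the cover slides towards the chest's -y (its right); the well is fully uncovered from 0.12 and the stop at the open end is at 0.14. It moves with about 2 N of friction and stays where it is left.
- rib (a point): Middle of the top edge of the cover's finger rib. The cover is a flat brown wooden board, 117 mm (chest's x) by 126 mm (chest's y), 4 mm thick, in wooden runners on top of the lid; the rib stands up across its middle: 60 mm long along the chest's x, 12 mm thick along y, 18 mm high above the board. Lid down, the rib's top is 172 mm above the table; the runners reach 10 mm above the lid's top, 6 mm above the cover. The point's axes are those of the lid.
- well (a point): Centre of the floor of the well in the lid, on the lid's +y half at (-100, 90, 4) mm from the hinge in the lid's axes. The well is open at the top, 100 mm (x) by 110 mm (y) and 26 mm deep below the lid's top.
- wheelset0: Loose steel wheelset of a model wagon lying in the well: two wheels 22 mm in diameter on an axle 44 mm long along its y; origin in the middle of the axle; 25 g.
- wheelset1: A second wheelset like it, in the well.
- wheelset2: A third wheelset like it, in the well.
- loco: Bystander: model shunting locomotive on a wooden plinth 190 x 62 mm, 94 mm high, standing at the chest's left (+y). Origin: centre of its underside; long axis x.
- tube: Bystander: cardboard mailing tube standing upright at the chest's right (-y), 60 mm in diameter, 152 mm high. Origin: centre of its underside.
- jar: Bystander: small paint jar, 42 mm in diameter, 62 mm high, at the chest's right (-y). Origin: centre of its underside.

How it is judged:
By the outcome, as a careful person would: the job done as asked, in the order asked, and still so for the second after the job is handed in, while the arm keeps its last pose, push and grip.
It also fails if it takes over 48 s, if anything falls off the work surface, if the arm or the gripper's body presses on something with over 40 N, if the wrist force passes 120 N, or if a joint passes its speed limit or range.

ROBOT

A 6-joint arm with a two-finger parallel gripper is mounted at the origin on the work surface. World frame = base frame: x ahead of the robot, y to its left, z up, the work surface at z = 0. Lengths are in m, angles in degrees, forces in N, time in s.
With the tool pointing down it reaches from about 0.375 to 0.925 m from the base axis. Payload 5.7 kg.
Tool frame: the origin (TCP) lies at the very end of the fingers, on their centre line; the grasp point (between the pads) lies 19 mm behind it; z points along the fingers, x is the direction in which the jaws open and shut, and the axes are right-handed (so a half turn about z gives the same grasp; the last joint's range is limited). The gripper opens to 85 mm and grips with 20 to 120 N. Pads are 22 mm wide; open, the fingers measure 114 mm over their backs; the gripper's body (76 mm by 85 mm) begins 54 mm behind the grasp point. The pads swing forward as they close: fully open they stand 13 mm farther back than shut.
Start: joints at [-74.719, 20.558, 86.54, -0, 72.909, -6.595], TCP at [0.224, -0.557, 0.231] pointing down, gripper open.
Joint ranges: [-170.27, 170.27], [-57.76, 135], [12.27, 136.19], [-55.21, 235.2], [11.17, 155.16], [-170.74, 170.74]. Speed limits (degrees/s): [136.94, 136.94, 180, 180, 180, 180].

INTERFACE

Orientations are given as [roll, pitch, yaw] about the fixed x, y, z axes, in that order (R = Rz(yaw) Ry(pitch) Rx(roll)).
In Python, from bench import readout, viewer, arm, recognise, masks_of, pinpoint gives the robot as it stands.
- The arm moves only by the tool carry_out, never from a script. Its argument "plan" is a list that holds one entry, the list of rows, each a list of 7 numbers: the shift along the world's x, y, z in mm, then the turn, a rotation vector about the world's x, y, z in degrees, then the opening, from 0 (shut) to 1 (fully open). In form: [[[dx, dy, dz, rx, ry, rz, claw], ...]]. A call has 1 to 20 rows; each row shifts and turns the commanded pose from where the row before left it; what a row does not reach is not made up. A row lasts 1/12 s, in which the tool goes at most 41.7 mm and 7.16 degrees, less where a joint would pass 70% of its speed; a pose out of reach is approached as far as the arm can. A call with a gripper value outside its range is refused whole. The fingers move at their own pace and stop on an object; "force" is the grip in N (left out, the last holds). Time passes only in rows, so rows that do not move let the fingers close. It gives the time, the measured TCP pose, the force and the opening at its end, in the units of the state.
- readout.state(): the state, without advancing time (a new reading comes with each control period).
- viewer.snapshot(name): name is "side" or "top" or "wrist"; returns a dict with "color" (384x512x3 uint8, red, green, blue), "intrinsics" (3x3 intrinsics, pixels), "world_from_camera" (4x4, takes a point from camera to world coordinates). Camera axes: x right, y down, z forward; pixel columns grow to the right and rows downward; lengths in m; the calibration is good to about 2 mm. The wrist camera is an equidistant fisheye: a pixel r from the principal point sees the ray r / f radians off the axis. A picture is of the moment at which its call begins. There is no depth.
- arm.close_job(): hands the job in, once; it reports no verdict.
Trained networks look in a picture, given as the dict that the camera call returned (one of the last four; its "shot" number tells which), for a name from the list of things; names that differ only in an ending like _2 or _b are one class to them, and where a whole thing is asked for, a point or a joint stands for the part that bears it (a point fixed in the world has none). Each returns a list of dicts, best first, with "p" (0 to 1); they miss things now and then, are a little off and sometimes report something else, mostly with a low value. They report only what shows in the picture. A call takes as long as a camera call.
- recognise(picture, name): "bbox" ([left, top, right, bottom] in pixels, round what is visible of it).
- masks_of(picture, name): "mask" (384x512 bool, what is visible of it) and "bbox" ([left, top, right, bottom] in pixels, round what is visible of it).
- pinpoint(picture, name): "pixel" ([row, column] in pixels: a listed point, or the origin of a listed thing).
The state is a dict: "clock": time; "joints": joint angles; "joint_velocities": joint speeds; "effort": joint torques, N m; "position": TCP position; "tool_rot": TCP orientation; "ft_force": force on the tool from outside, world axes, zero at the start; "moment": the same for the moment, N m; "width": finger opening in m.
Only numpy, scipy, OpenCV 4.12 (cv2) and the standard library are available. Lean on these libraries where they do the work, as an engineer would, in place of code of your own. Each camera call takes 0.05 s, during which the arm holds its last target.

## Working session

There is one attempt and no reset: what is moved stays moved. The work goes in short steps, Python scripts to look and compute and a tool call to move; the robot and the scene stay as the last step left them, time stands still between calls to the robot, and variables do not carry over. Pictures are saved under pics/ and viewed, and the job is handed in when it is done.

Besides the shell and the picture viewer there is one more tool, called after ">>>" as name(argument=value, ...) on one line, values as JSON. carry_out: Moves the arm, as the interface text tells. Its arguments: {"type":"object","properties":{"plan":{"type":"array","items":{"type":"array","items":{"type":"array","items":{"type":"number"}}}},"force":{"type":"number"}},"required":["plan"]}

```bash
mkdir -p pics; ls
python3 - <<'E'
from bench import readout, viewer
import cv2
print(readout.state())
for n in ["side","top","wrist"]:
    s=viewer.snapshot(n); cv2.imwrite(f"pics/{n}0.png",s["color"][:,:,::-1])
    print(n,s["intrinsics"],s["world_from_camera"].round(3) if hasattr(s["world_from_camera"],'round') else s["world_from_camera"])
E
```

```text
pics
{'clock': 0.0, 'joints': array([-7.47206920e+01,  2.05967186e+01,  8.65985011e+01,  2.12685425e-04,
        7.29108834e+01, -6.59288290e+00]), 'joint_velocities': array([-0.0338131 ,  0.02549909,  0.10483496, -0.05407602, -0.0812579 ,
        0.04945786]), 'effort': array([-8.36884356e-04, -5.27630174e+01, -2.78622723e+01, -2.29647176e-04,
        1.34074592e-02,  5.38374763e-06]), 'position': array([ 0.22335194, -0.55613658,  0.23046948]), 'tool_rot': array([-1.79987616e+02,  1.05378195e-01, -6.81278604e+01]), 'ft_force': array([ 0.10026523, -0.65731947, -0.28919294]), 'moment': array([ 0.00924986,  0.04335424, -0.04401979]), 'width': 0.08503582453468124}
side [[488.64955136   0.         254.96750212]
 [  0.         488.64955136 193.29100821]
 [  0.           0.           1.        ]] [[-0.998 -0.034  0.06   0.544]
 [-0.068  0.581 -0.811  0.946]
 [-0.007 -0.813 -0.582  0.8  ]
 [ 0.     0.     0.     1.   ]]
top [[349.51627277   0.         255.78939543]
 [  0.         349.51627277 190.93032754]
 [  0.           0.           1.        ]] [[ 0.133 -0.965  0.227  0.37 ]
 [-0.991 -0.13   0.029  0.037]
 [ 0.002 -0.229 -0.973  1.097]
 [ 0.     0.     0.     1.   ]]
wrist [[297.31863964   0.         251.26213996]
 [  0.         297.31863964 190.0224186 ]
 [  0.           0.           1.        ]] [[ 0.373 -0.882 -0.29   0.298]
 [-0.928 -0.354 -0.115 -0.529]
 [-0.001  0.312 -0.95   0.373]
 [ 0.     0.     0.     1.   ]]
```

View pics/side0.png

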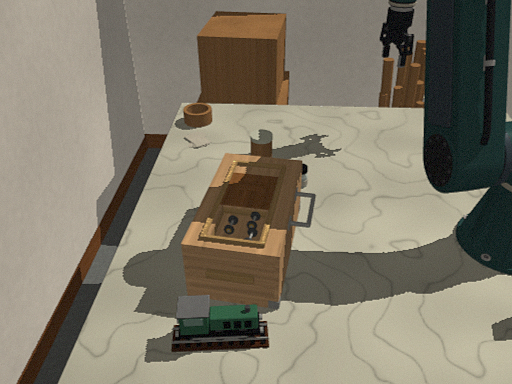

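View pics/top0.png

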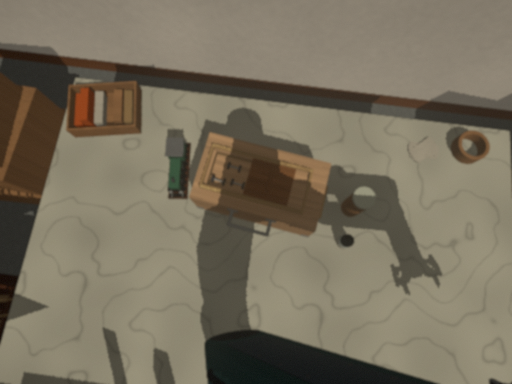

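```bash
cat > h.py <<'E'
import numpy as np
from bench import readout, viewer, recognise, masks_of, pinpoint
def ray(s,px):
    K=s["intrinsics"];T=np.array(s["world_from_camera"]);r,c=px
    d=np.array([(c-K[0][2])/K[0][0],(r-K[1][2])/K[1][1],1.]);d=T[:3,:3]@d
    return T[:3,3],d/np.linalg.norm(d)
def atz(s,px,z):
    o,d=ray(s,px);return o+d*(z-o[2])/d[2]
def proj(s,p):
    K=np.array(s["intrinsics"]);T=np.linalg.inv(s["world_from_camera"]);q=K@(T[:3,:3]@p+T[:3,3]);return q[1]/q[2],q[0]/q[2]
def tri(l):
    A=0;b=0
    for o,d in l:
        P=np.eye(3)-np.outer(d,d);A=A+P;b=b+P@o
    return np.linalg.solve(A,b)
E
python3 - <<'E'
from h import *
S={n:viewer.snapshot(n) for n in("top","side")}
Z=dict(chest=0,hinge=.12,pull=.135,rib=.172,well=.124,loco=0,tube=0,jar=0,wheelset0=.135)
for k,z in Z.items():
    for n in S:
        r=pinpoint(S[n],k)
        for q in r[:3]: print(k,n,round(q["p"],2),np.round(q["pixel"],1),atz(S[n],q["pixel"],z).round(4))
E
```

```text
chest top 0.67 [191.6 259.2] [0.6251 0.0578 0.    ]
chest side 0.56 [248.1 249.2] [0.6246 0.0615 0.    ]
hinge top 0.74 [155.1 269.7] [0.7106 0.0393 0.12  ]
hinge side 0.57 [201.6 207.8] [0.7216 0.0392 0.12  ]
pull top 0.96 [228.7 248.8] [0.4858 0.0699 0.135 ]
pull side 0.83 [208.9 308.9] [0.488  0.0732 0.135 ]
pull side 0.41 [246.8 248.5] [0.6128 0.207  0.135 ]
rib top 0.79 [179.2 270. ] [0.6236 0.0298 0.172 ]
rib side 0.72 [182.6 254.1] [0.6134 0.0304 0.172 ]
well top 0.67 [175.1 231.5] [0.6341 0.1411 0.124 ]
well side 0.81 [230.2 239.6] [0.6372 0.1429 0.124 ]
loco top 0.25 [182.9 235.7] [0.6437 0.137  0.    ]
loco side 0.72 [335.  221.7] [0.6595 0.3223 0.    ]
tube top 0.59 [206.5 349.6] [ 0.6153 -0.2345  0.    ]
jar top 0.68 [244.2 342.4] [ 0.4931 -0.2209  0.    ]
jar side 0.56 [181.4 300.2] [ 0.499  -0.2343  0.    ]
wheelset0 top 0.52 [180.4 216.1] [0.6098 0.181  0.135 ]
wheelset0 top 0.51 [184.1 233.4] [0.6056 0.1307 0.135 ]
wheelset0 top 0.37 [166.2 233.9] [0.6583 0.1371 0.135 ]
wheelset0 side 0.69 [219.  252.2] [0.6118 0.1166 0.135 ]
wheelset0 side 0.6 [223.5 229.1] [0.6603 0.135  0.135 ]
wheelset0 side 0.54 [237.1 246.2] [0.6199 0.1773 0.135 ]
```

Run:
```python
from h import *
import cv2
s=viewer.snapshot("top");t=viewer.snapshot("side")
cv2.imwrite("pics/topz.png",cv2.resize(s["color"][120:250,180:380,::-1],None,fx=4,fy=4,interpolation=cv2.INTER_CUBIC))
cv2.imwrite("pics/sidez.png",cv2.resize(t["color"][130:310,160:340,::-1],None,fx=3.3,fy=3.3,interpolation=cv2.INTER_CUBIC))
```

```text
(no output)
```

View pics/topz.png

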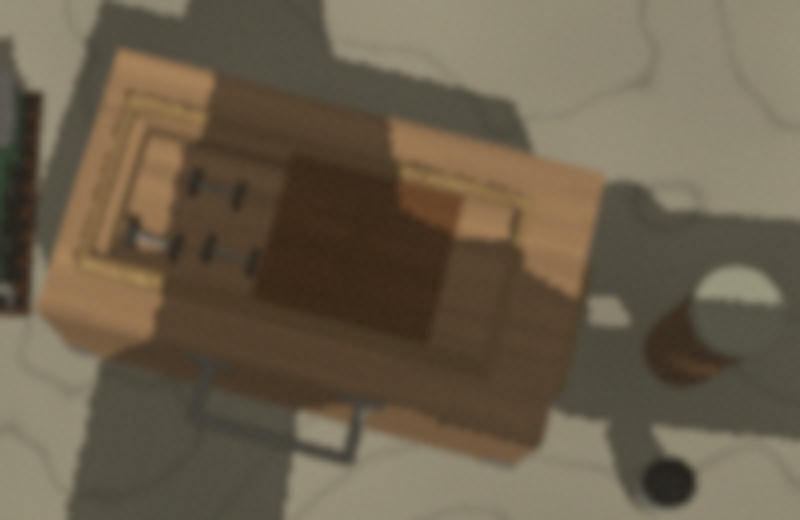

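View pics/sidez.png

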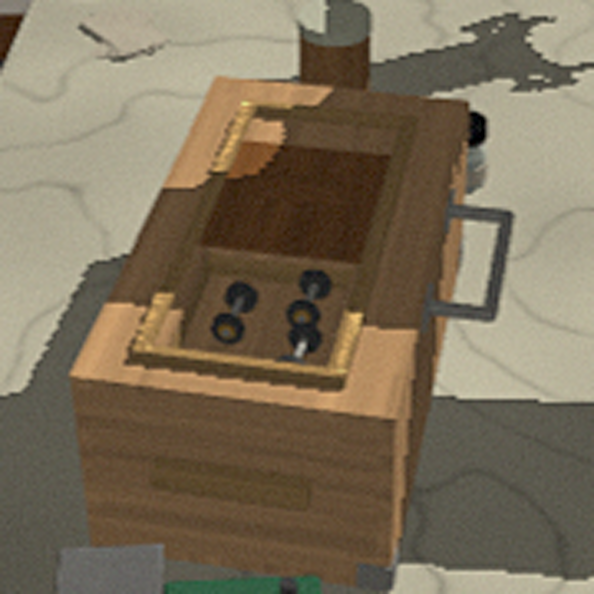

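```bash
cat > fit.py <<'E'
from h import *
from scipy.optimize import least_squares
s=viewer.snapshot("top");t=viewer.snapshot("side")
T=lambda c,r:(r/4+120-.4,c/4+180-.4)
D=lambda c,r:(r/3.3+130-.4,c/3.3+160-.4)
obs=[(s,T(118,48),(.1,.18,.15)),(s,T(606,175),(.1,-.18,.15)),(s,T(40,305),(-.1,.18,.15)),(s,T(540,440),(-.1,-.18,.15)),
(s,T(195,420),(-.142,.053,.135)),(s,T(353,460),(-.142,-.053,.135)),
(t,D(72,378),(.1,.18,.15)),(t,D(400,418),(-.1,.18,.15)),(t,D(218,78),(.1,-.18,.15)),(t,D(468,100),(-.1,-.18,.15)),
(t,D(512,210),(-.145,-.055,.135)),(t,D(493,320),(-.145,.055,.135))]
def W(p,v):
    c,n=np.cos(p[2]),np.sin(p[2]);return np.array([p[0]+c*v[0]-n*v[1],p[1]+n*v[0]+c*v[1],v[2]])
f=lambda p:np.concatenate([np.subtract(proj(S,W(p,v)),px) for S,px,v in obs])
r=least_squares(f,[.625,.06,-.14],loss="soft_l1");print(r.x,np.degrees(r.x[2]));print(f(r.x).reshape(-1,2).round(1))
p=r.x
for nm,v in dict(pull=(-.142,0,.135),hinge=(.1,0,.12),rib0=(0,.09,.172)).items(): print(nm,W(p,v))
c,n=np.cos(p[2]),np.sin(p[2])
def loc(q): d=q[:2]-p[:2]; return np.array([c*d[0]+n*d[1],-n*d[0]+c*d[1]])
for u in [(292,150),(255,300),(428,342),(462,195)]: print("cov",loc(atz(s,T(*u),.154)).round(4))
for S in(s,t):
    for q in pinpoint(S,"rib")[:1]: print("rib",loc(atz(S,q["pixel"],.172)).round(4))
    for k in("tube","jar"):
        for q in pinpoint(S,k)[:1]: print(k,loc(atz(S,q["pixel"],0)).round(4))
E
python3 fit.py
```

```text
[ 0.62453892  0.05590144 -0.12649888] -7.247852018942885
[[ 0.4  0. ]
 [-0.7 -0.3]
 [ 1.4 -1.2]
 [ 1.1  0.7]
 [-0.3  0.4]
 [-0.4 -2. ]
 [-0.7 -0.2]
 [-0.  -0.7]
 [-0.8 -0.8]
 [-0.1  0.4]
 [ 1.9 -0.2]
 [-1.9  0.6]]
pull [0.48367355 0.07381641 0.135     ]
hinge [0.72373989 0.04328526 0.12      ]
rib0 [0.63589348 0.14518231 0.172     ]
cov [0.0575 0.0382]
cov [-0.0543  0.0347]
cov [-0.0522 -0.0879]
cov [ 0.0562 -0.086 ]
rib [-0.0025 -0.0174]
tube [ 0.0227 -0.2928]
jar [-0.0911 -0.2957]
rib [-0.0002 -0.0188]
jar [-0.0896 -0.2921]
```

>>> carry_out(plan=[[[19.6,26.6,0,0,0,3.05,0],[19.6,26.6,0,0,0,3.05,0],[19.6,26.6,0,0,0,3.05,0],[19.6,26.6,0,0,0,3.05,0],[19.6,26.6,0,0,0,3.05,0],[19.6,26.6,0,0,0,3.05,0],[19.6,26.6,0,0,0,3.05,0],[19.6,26.6,0,0,0,3.05,0],[19.6,26.6,0,0,0,3.05,0],[19.6,26.6,0,0,0,3.05,0],[19.6,26.6,0,0,0,3.05,0],[19.6,26.6,0,0,0,3.05,0],[19.6,26.6,0,0,0,3.05,0],[19.6,26.6,0,0,0,3.05,0],[19.6,26.6,0,0,0,3.05,0],[19.6,26.6,0,0,0,3.05,0],[19.6,26.6,0,0,0,3.05,0],[19.6,26.6,0,0,0,3.05,0],[19.6,26.6,0,0,0,3.05,0],[19.6,26.6,0,0,0,3.05,0]]], force=40)

```text
clock: 3.32
position: [0.6163, -0.0232, 0.2313]
tool_rot: [180.0, -0.0, -7.0]
ft_force: [-0.3, 0.5, 0.5]
width: -0.0001
```

>>> carry_out(plan=[[[0,0,0,0,0,0,0],[0,0,0,0,0,0,0],[0,0,0,0,0,0,0]]])

```text
clock: 3.57
position: [0.6151, -0.0249, 0.231]
tool_rot: [180.0, 0.1, -7.1]
ft_force: [-0.7, 0.6, -0.4]
width: 0.0
```

Run:
```python
from h import *
import cv2
print(readout.state())
t=viewer.snapshot("side");w=viewer.snapshot("wrist")
cv2.imwrite("pics/side1.png",cv2.resize(t["color"][80:310,130:400,::-1],None,fx=2.5,fy=2.5))
cv2.imwrite("pics/wrist1.png",w["color"][:,:,::-1])
```

```text
{'clock': 3.5667, 'joints': array([-8.72526172e+00,  2.18811733e+01,  8.44977198e+01, -3.35965948e-02,
        7.36828712e+01, -1.59799948e+00]), 'joint_velocities': array([-1.2888211 , -0.51665748,  0.6505241 ,  0.09843594,  0.06234885,
        0.03049031]), 'effort': array([ 1.07879665e+00, -5.41900921e+01, -2.85348898e+01,  1.10057630e-01,
       -6.16654311e-02, -1.37187995e-03]), 'position': array([ 0.61505014, -0.02489893,  0.23095917]), 'tool_rot': array([ 1.79969502e+02,  6.26418391e-02, -7.11782244e+00]), 'ft_force': array([-0.65490011,  0.60005724, -0.36388399]), 'moment': array([ 0.03382611, -0.01067098,  0.0187762 ]), 'width': 2.7000005283221888e-05}
```

View pics/side1.png

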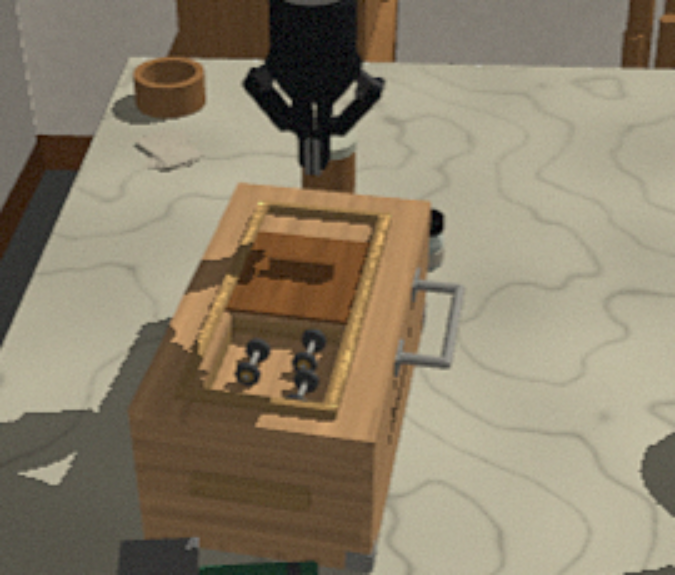

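View pics/wrist1.png

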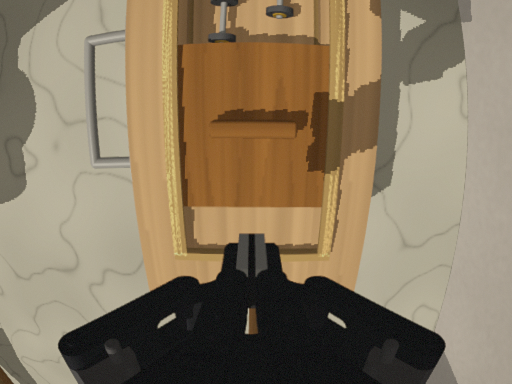

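>>> carry_out(plan=[[[0.2,2,-10,0,0,0,0],[0.2,2,-10,0,0,0,0],[0.2,2,-10,0,0,0,0],[0.2,2,-10,0,0,0,0],[0.2,2,-10,0,0,0,0],[0.2,2,-10,0,0,0,0],[0,0,-5,0,0,0,0],[0,0,-5,0,0,0,0],[0,0,0,0,0,0,0],[0,0,0,0,0,0,0]]])

```text
clock: 4.5
position: [0.6168, -0.0128, 0.1611]
tool_rot: [180.0, 0.0, -7.1]
ft_force: [-0.7, -0.0, 0.1]
width: -0.0002
```

Run:
```python
from h import *
import cv2
s=readout.state();print(s['position'],s['ft_force'])
t=viewer.snapshot("side");w=viewer.snapshot("wrist")
cv2.imwrite("pics/side2.png",cv2.resize(t["color"][80:310,130:400,::-1],None,fx=2.5,fy=2.5))
cv2.imwrite("pics/wrist2.png",w["color"][:,:,::-1])
```

```text
[ 0.61677057 -0.01276819  0.16113196] [-0.71838804 -0.02511426  0.10112047]
```

View pics/side2.png

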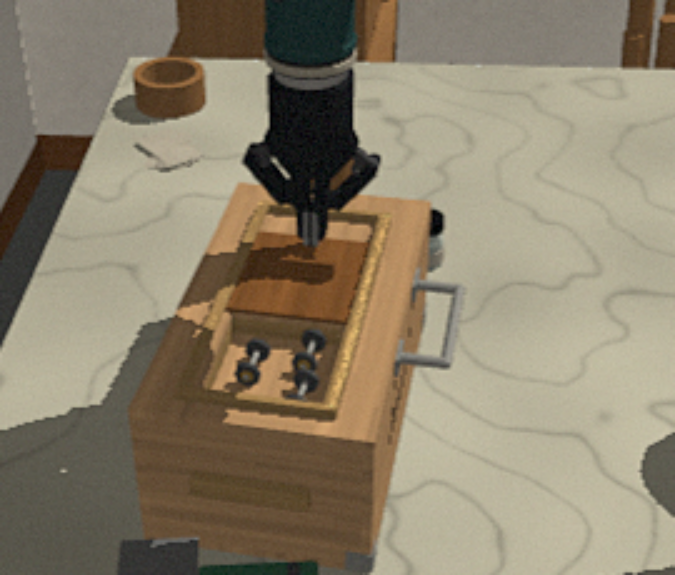

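View pics/wrist2.png

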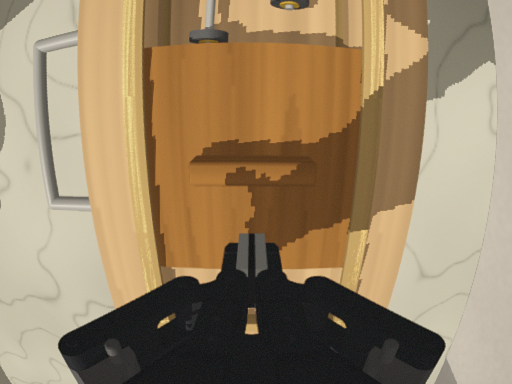

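>>> carry_out(plan=[[[1,8,0,0,0,0,0],[1,8,0,0,0,0,0],[1,8,0,0,0,0,0],[1,8,0,0,0,0,0],[1,8,0,0,0,0,0],[1,8,0,0,0,0,0],[1,8,0,0,0,0,0],[1,8,0,0,0,0,0],[1,8,0,0,0,0,0],[1,8,0,0,0,0,0],[1,8,0,0,0,0,0],[1,8,0,0,0,0,0],[1,8,0,0,0,0,0],[1,8,0,0,0,0,0],[0,0,0,0,0,0,0]]])

```text
clock: 5.85
position: [0.6307, 0.1011, 0.1611]
tool_rot: [-179.9, 0.0, -7.1]
ft_force: [0.2, -0.8, 0.6]
width: 0.0001
```

Run:
```python
from h import *
import cv2
s=readout.state();print(s['position'],s['ft_force'])
t=viewer.snapshot("side");w=viewer.snapshot("wrist")
cv2.imwrite("pics/side3.png",cv2.resize(t["color"][80:310,130:400,::-1],None,fx=2.5,fy=2.5))
cv2.imwrite("pics/wrist3.png",w["color"][:,:,::-1])
```

```text
[0.63068828 0.10114286 0.16109736] [ 0.24096976 -0.75705253  0.62956721]
```

View pics/side3.png

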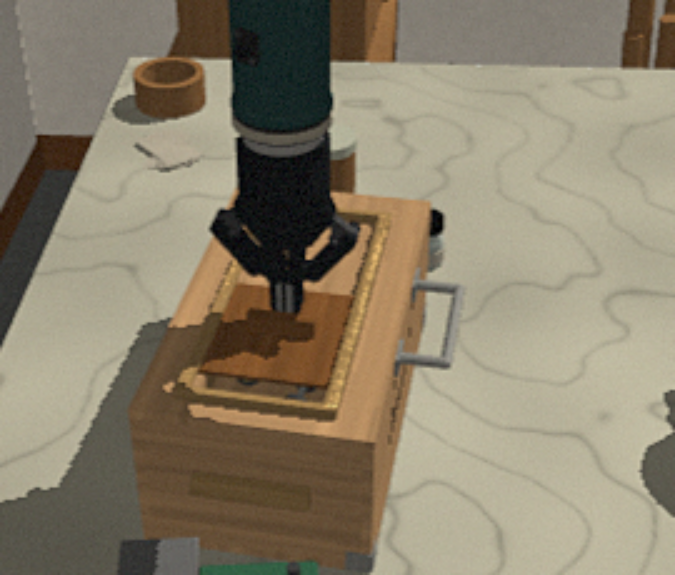

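View pics/wrist3.png

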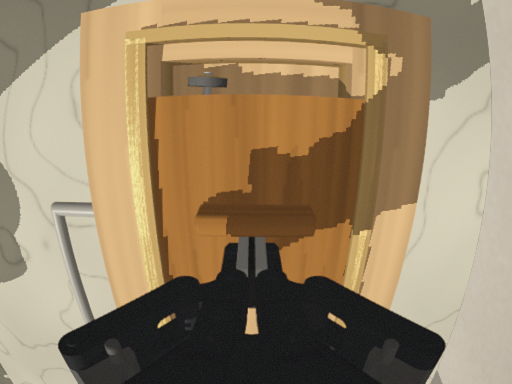

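>>> carry_out(plan=[[[0.4,3,0,0,0,0,0],[0.4,3,0,0,0,0,0],[0.4,3,0,0,0,0,0],[0.4,3,0,0,0,0,0],[0.4,3,0,0,0,0,0],[0.4,3,0,0,0,0,0],[0.4,3,0,0,0,0,0],[0.4,3,0,0,0,0,0],[0,0,0,0,0,0,0]]])

```text
clock: 6.7
position: [0.6341, 0.124, 0.1613]
tool_rot: [-180.0, -0.0, -7.1]
ft_force: [1.0, 0.4, 0.5]
width: 0.0
```

>>> carry_out(plan=[[[0.2,1.5,0,0,0,0,0],[0.2,1.5,0,0,0,0,0],[0,0,0,0,0,0,0]]])

```text
clock: 6.95
position: [0.6346, 0.1265, 0.1614]
tool_rot: [-180.0, -0.0, -7.1]
ft_force: [-0.4, -0.2, -0.8]
width: -0.0
```

>>> carry_out(plan=[[[0.2,1.5,0,0,0,0,0],[0.2,1.5,0,0,0,0,0],[0,0,0,0,0,0,0]]])

```text
clock: 7.2
position: [0.6349, 0.1283, 0.1614]
tool_rot: [179.9, -0.0, -7.1]
ft_force: [-0.3, -5.4, -0.5]
width: -0.0003
```

>>> carry_out(plan=[[[0.1,1,0,0,0,0,0],[0.1,1,0,0,0,0,0],[0,0,0,0,0,0,0],[0,0,0,0,0,0,0]]])

```text
clock: 7.53
position: [0.6349, 0.1285, 0.1614]
tool_rot: [179.7, -0.0, -7.1]
ft_force: [-1.6, -10.4, 1.0]
width: -0.0003
```

Run:
```python
from h import *
import cv2
s=readout.state();print(s['position'],s['ft_force'])
w=viewer.snapshot("wrist")
cv2.imwrite("pics/wrist4.png",w["color"][:,:,::-1])
```

```text
[0.63488683 0.12845586 0.16141708] [ -1.59989203 -10.41508399   1.02402178]
```

View pics/wrist4.png

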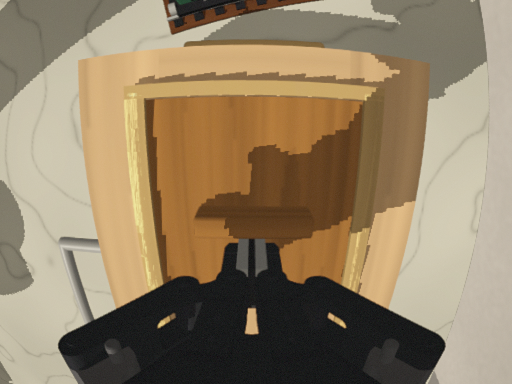

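>>> carry_out(plan=[[[-0.5,-4,0,0,0,0,0],[-0.5,-4,0,0,0,0,0],[-0.5,-4,0,0,0,0,0],[0,0,20,0,0,0,0.3],[0,0,20,0,0,0,0.3],[0,0,20,0,0,0,0.3],[0,0,20,0,0,0,0.3],[0,0,20,0,0,0,0.3],[-20,-5,0,-0.24,-1.86,0,0.3],[-20,-5,0,-0.24,-1.86,0,0.3],[-20,-5,0,-0.24,-1.86,0,0.3],[-20,-5,0,-0.24,-1.86,0,0.3],[-20,-5,0,-0.24,-1.86,0,0.3],[-20,-5,0,-0.24,-1.86,0,0.3],[-20,-5,0,-0.24,-1.86,0,0.3],[-20,-5,0,-0.24,-1.86,0,0.3],[0,0,0,0,0,0,0.3],[0,0,0,0,0,0,0.3]]])

```text
clock: 9.08
position: [0.472, 0.0794, 0.2614]
tool_rot: [180.0, -15.0, -7.1]
ft_force: [0.1, 0.3, 0.6]
width: 0.0254
```

Run:
```python
from h import *
import cv2
s=readout.state();print(s['position'],s['tool_rot'],s['ft_force'],s['joints'],s['width'])
w=viewer.snapshot("wrist");t=viewer.snapshot("side");u=viewer.snapshot("top")
cv2.imwrite("pics/wrist5.png",w["color"][:,:,::-1])
cv2.imwrite("pics/side5.png",cv2.resize(t["color"][80:310,130:400,::-1],None,fx=2.5,fy=2.5))
def wray(px):
    K=np.array(w["intrinsics"]);T=np.array(w["world_from_camera"]);x=px[1]-K[0,2];y=px[0]-K[1,2];r=np.hypot(x,y);th=r/K[0,0]
    d=T[:3,:3]@np.array([np.sin(th)*x/r,np.sin(th)*y/r,np.cos(th)]);return T[:3,3],d
rs=[]
for n,S in(("w",w),("s",t),("t",u)):
    for q in pinpoint(S,"pull")[:2]:
        o,d=wray(q["pixel"]) if n=="w" else ray(S,q["pixel"])
        print(n,q["p"],q["pixel"],(o+d*(.135-o[2])/d[2]).round(4))
    for q in pinpoint(S,"rib")[:1]:
        o,d=wray(q["pixel"]) if n=="w" else ray(S,q["pixel"])
        print("rib",n,q["p"],q["pixel"],(o+d*(.172-o[2])/d[2]).round(4))
```

```text
[0.4719737  0.07938484 0.26142705] [179.97700737 -15.0072439   -7.12425571] [0.14473174 0.28658799 0.64269857] [  3.41930173   1.26905674 109.08896813  -3.34661512  54.92703043
  12.11630433] 0.025418057302366348
w 0.84 [185.1, 232.6] [0.4871 0.072  0.135 ]
rib w 0.71 [98.6, 383.1] [0.6345 0.1407 0.172 ]
s 0.88 [212.6, 312.5] [0.4804 0.0862 0.135 ]
rib s 0.56 [212.2, 241.3] [0.6325 0.1414 0.172 ]
t 0.89 [227.6, 246.6] [0.488  0.0763 0.135 ]
rib t 0.56 [169.9, 227.8] [0.6344 0.1483 0.172 ]
```

View pics/wrist5.png

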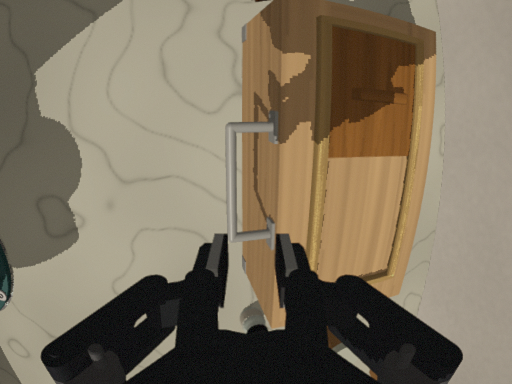

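View pics/side5.png

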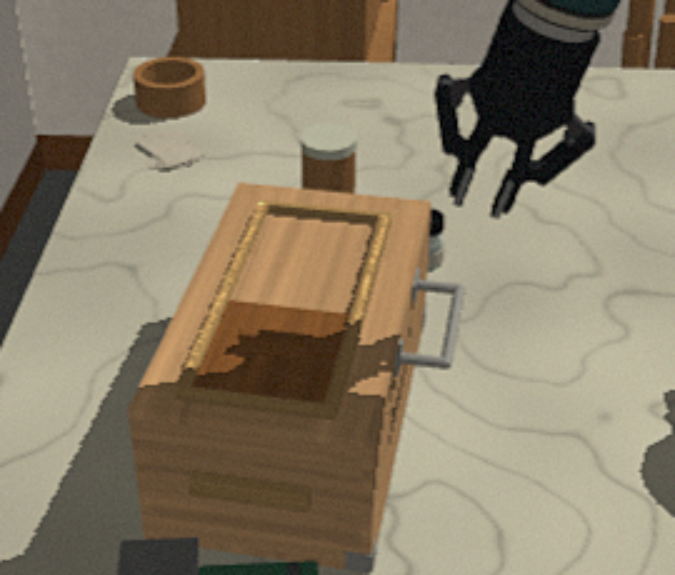

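>>> carry_out(plan=[[[-0.4,-1,-17,0,0,0,0.3],[-0.4,-1,-17,0,0,0,0.3],[-0.4,-1,-17,0,0,0,0.3],[-0.4,-1.5,-16,0,0,0,0.3],[2.6,-0.3,-9.7,0,0,0,0.3],[2.6,-0.3,-9.7,0,0,0,0.3],[2.6,-0.3,-9.7,0,0,0,0.3],[0,0,0,0,0,0,0.3],[0,0,0,0,0,0,0.3]]])

```text
clock: 10.28
position: [0.4794, 0.0738, 0.1647]
tool_rot: [179.9, -14.9, -7.1]
ft_force: [-0.2, -0.4, 0.8]
width: 0.0256
```

```bash
cat > look.py <<'E'
import sys
from h import *
import cv2
k=sys.argv[1]
s=readout.state();print(s['position'],s['tool_rot'],s['ft_force'],s['joints'],s['width'],s['clock'])
w=viewer.snapshot("wrist");t=viewer.snapshot("side")
cv2.imwrite(f"pics/wrist{k}.png",w["color"][:,:,::-1])
cv2.imwrite(f"pics/side{k}.png",cv2.resize(t["color"][80:310,130:400,::-1],None,fx=2.5,fy=2.5))
E
python3 look.py 6
```

```text
[0.47944769 0.07379491 0.16469031] [179.92406131 -14.90930824  -7.11576293] [-0.15308592 -0.43526156  0.76562239] [  2.56150272   9.54751571 116.18312671  -4.00455863  39.64409986
  12.44352016] 0.025621080371790627 10.2833
```

View pics/wrist6.png

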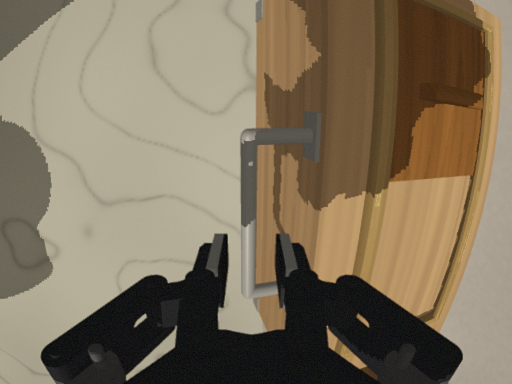

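View pics/side6.png

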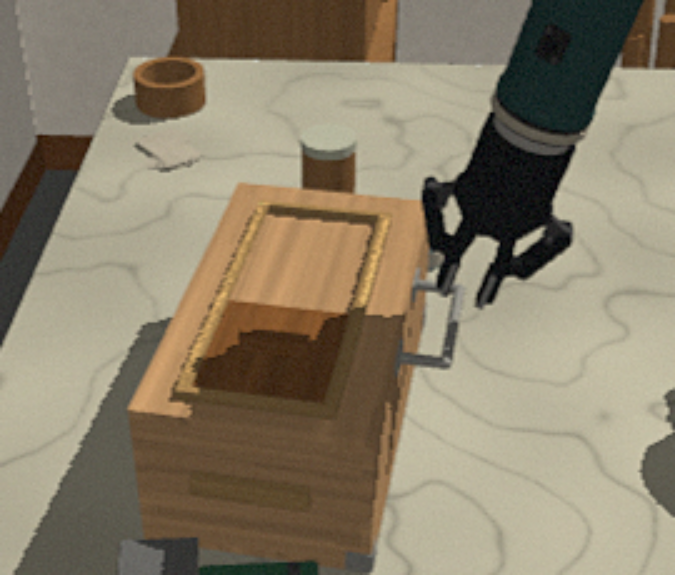

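>>> carry_out(plan=[[[2.2,-0.3,-9.6,0,0,0,0.3],[2.2,-0.3,-9.6,0,0,0,0.3],[2.2,-0.3,-9.6,0,0,0,0.3],[2.2,-0.3,-9.6,0,0,0,0.3],[2.2,-0.3,-9.6,0,0,0,0.3],[0,0,0,0,0,0,0.3],[0,0,0,0,0,0,0.3]]])

```text
clock: 10.97
position: [0.4907, 0.0724, 0.1175]
tool_rot: [179.9, -15.0, -7.1]
ft_force: [0.6, -0.1, -0.4]
width: 0.0252
```

```bash
python3 look.py 7
```

```text
[0.49067667 0.07235102 0.11745821] [179.93656796 -14.99062094  -7.11242135] [ 0.580071   -0.05940956 -0.36251609] [  2.28183379  15.12150391 118.16391415  -4.68665253  32.0123393
  13.05685913] 0.025235364874163273 10.9667
```

View pics/wrist7.png

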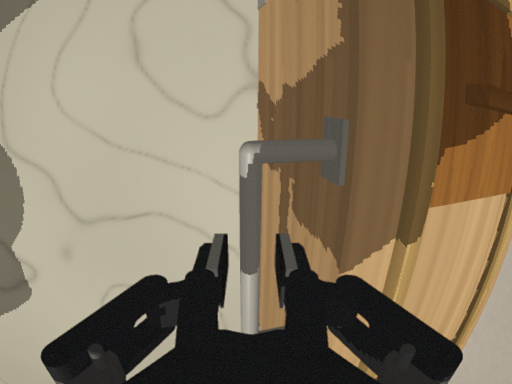

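View pics/side7.png

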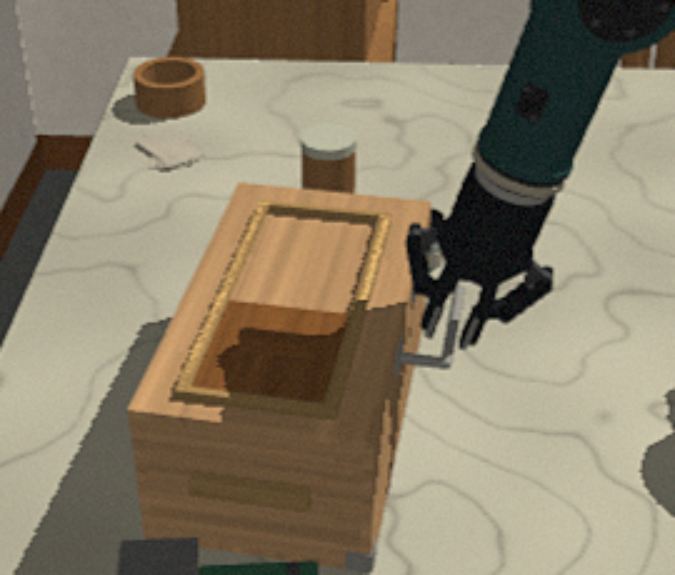

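>>> carry_out(plan=[[[0,0,0,0,0,0,0],[0,0,0,0,0,0,0],[0,0,0,0,0,0,0],[0,0,0,0,0,0,0],[0,0,0,0,0,0,0],[0,0,0,0,0,0,0],[0,0,0,0,0,0,0],[0,0,0,0,0,0,0]]], force=60)

```text
clock: 11.73
position: [0.4899, 0.0725, 0.1177]
tool_rot: [180.0, -15.0, -7.1]
ft_force: [-4.4, 1.5, 5.4]
width: 0.0078
```

```bash
cat > path.py <<'E'
from h import *
# bar path about hinge, tool tilt 75->110 deg from horizontal
psi=np.radians(-7.2);ex=np.array([np.cos(psi),np.sin(psi),0]);ez=np.array([0,0,1.])
def tcp(th,a):
    b=(-.242*np.cos(th)+.015*np.sin(th))*ex+(.242*np.sin(th)+.015*np.cos(th))*ez
    return b+.019*(np.cos(a)*ex-np.sin(a)*ez)
N=36
P=np.array([tcp(np.radians(60*i/N),np.radians(75+35*i/N)) for i in range(N+1)])
print((np.diff(P,axis=0)*1000).round(1).tolist())
print((P[-1]-P[0])*1000)
E
python3 path.py; python3 -c "
from h import *
s=readout.state();print(s['position'],s['ft_force'],s['moment'],s['width'])"
```

```text
[[0.2, -0.0, 7.0], [0.4, -0.1, 6.9], [0.6, -0.1, 6.9], [0.8, -0.1, 6.9], [1.0, -0.1, 6.9], [1.2, -0.2, 6.8], [1.4, -0.2, 6.8], [1.6, -0.2, 6.7], [1.8, -0.2, 6.7], [2.0, -0.3, 6.6], [2.2, -0.3, 6.6], [2.4, -0.3, 6.5], [2.6, -0.3, 6.4], [2.8, -0.3, 6.3], [2.9, -0.4, 6.2], [3.1, -0.4, 6.1], [3.3, -0.4, 6.0], [3.5, -0.4, 5.9], [3.6, -0.5, 5.8], [3.8, -0.5, 5.7], [4.0, -0.5, 5.6], [4.1, -0.5, 5.5], [4.3, -0.5, 5.4], [4.4, -0.6, 5.2], [4.6, -0.6, 5.1], [4.7, -0.6, 4.9], [4.9, -0.6, 4.8], [5.0, -0.6, 4.7], [5.1, -0.6, 4.5], [5.3, -0.7, 4.3], [5.4, -0.7, 4.2], [5.5, -0.7, 4.0], [5.6, -0.7, 3.9], [5.7, -0.7, 3.7], [5.8, -0.7, 3.5], [5.9, -0.7, 3.3]]
[121.60790043 -15.36265048 202.57657862]
[0.48985825 0.07251429 0.1177372 ] [-4.35747552  1.46565843  5.43290236] [ 0.19159209  0.4952005  -0.03200146] 0.007813211384602196
```

>>> carry_out(plan=[[[0.2,0,7,0.12,0.96,0,0],[0.4,0,6.9,0.12,0.96,0,0],[0.6,-0.1,6.9,0.12,0.96,0,0],[0.8,-0.1,6.9,0.12,0.96,0,0],[1,-0.1,6.9,0.12,0.96,0,0],[1.2,-0.2,6.8,0.12,0.96,0,0],[1.4,-0.2,6.8,0.12,0.96,0,0],[1.6,-0.2,6.7,0.12,0.96,0,0],[1.8,-0.2,6.7,0.12,0.96,0,0],[2,-0.3,6.6,0.12,0.96,0,0]]])

```text
clock: 12.57
position: [0.5008, 0.0711, 0.1855]
tool_rot: [180.0, -5.2, -7.1]
ft_force: [0.2, 0.4, -3.6]
width: 0.0076
```

```bash
python3 look.py 8
```

```text
[0.50075591 0.07108275 0.18546721] [179.95101523  -5.1935129   -7.12609953] [ 0.18349198  0.39582699 -3.61113652] [  0.81858586  13.25164794 105.10711148  -0.91778824  56.5074334
   8.41906297] 0.007648771801455369 12.5667
```

View pics/wrist8.png

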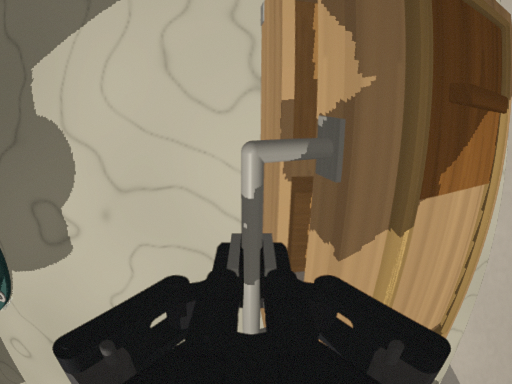

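View pics/side8.png

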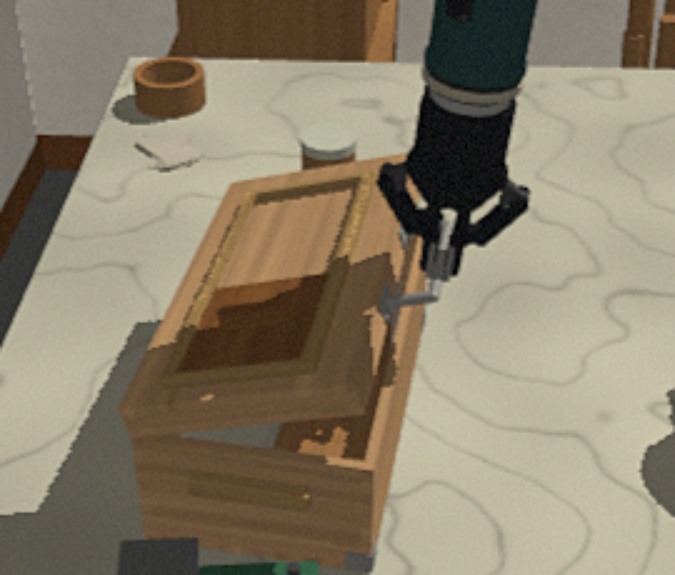

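Lid lifts cleanly, firmly gripped (bar at column ~250 between the pads). Continue the arc.

>>> carry_out(plan=[[[2.2,-0.3,6.6,0.12,0.96,0,0],[2.4,-0.3,6.5,0.12,0.96,0,0],[2.6,-0.3,6.4,0.12,0.96,0,0],[2.8,-0.3,6.3,0.12,0.96,0,0],[2.9,-0.4,6.2,0.12,0.96,0,0],[3.1,-0.4,6.1,0.12,0.96,0,0],[3.3,-0.4,6,0.12,0.96,0,0],[3.5,-0.4,5.9,0.12,0.96,0,0],[3.6,-0.5,5.8,0.12,0.96,0,0],[3.8,-0.5,5.7,0.12,0.96,0,0],[4,-0.5,5.6,0.12,0.96,0,0],[4.1,-0.5,5.5,0.12,0.96,0,0],[4.3,-0.5,5.4,0.12,0.96,0,0]]])

```text
clock: 13.75
position: [0.542, 0.0656, 0.263]
tool_rot: [179.9, 7.5, -7.1]
ft_force: [-4.7, 0.2, -0.7]
width: 0.0078
```

```bash
python3 look.py 9
```

```text
[0.5420085  0.0655961  0.26298201] [179.89583051   7.52679103  -7.1184764 ] [-4.71210461  0.24049813 -0.66824323] [-0.84295569 18.66639919 85.22016609  0.72134383 83.60742897  6.14140483] 0.00779060356101471 13.75
```

View pics/side9.png

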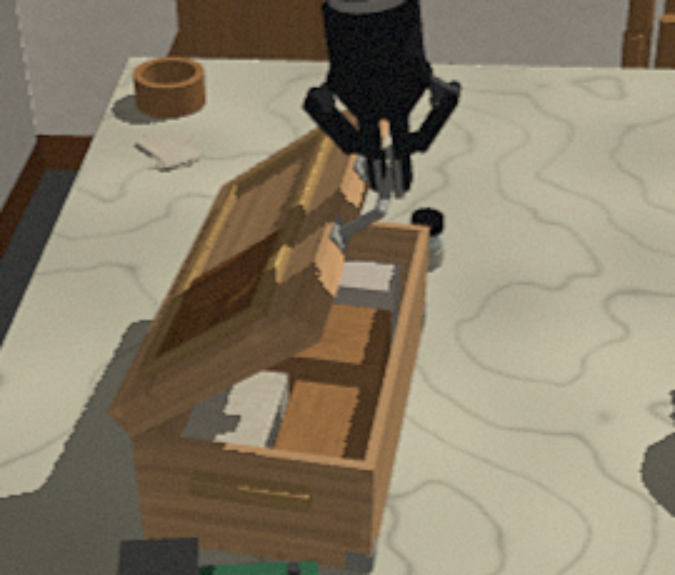

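>>> carry_out(plan=[[[4.4,-0.6,5.2,0.12,0.96,0,0],[4.6,-0.6,5.1,0.12,0.96,0,0],[4.7,-0.6,4.9,0.12,0.96,0,0],[4.9,-0.6,4.8,0.12,0.96,0,0],[5,-0.6,4.7,0.12,0.96,0,0],[5.1,-0.6,4.5,0.12,0.96,0,0],[5.3,-0.7,4.3,0.12,0.96,0,0],[5.4,-0.7,4.2,0.12,0.96,0,0],[5.5,-0.7,4,0.12,0.96,0,0],[5.6,-0.7,3.9,0.12,0.96,0,0],[5.7,-0.7,3.7,0.12,0.96,0,0],[5.8,-0.7,3.5,0.12,0.96,0,0],[5.9,-0.7,3.3,0.12,0.96,0,0],[0,0,0,0,0,0,0],[0,0,0,0,0,0,0],[0,0,0,0,0,0,0],[0,0,0,0,0,0,0],[0,0,0,0,0,0,0]]])

```text
clock: 15.35
position: [0.6104, 0.0566, 0.3209]
tool_rot: [179.8, 19.9, -7.2]
ft_force: [-5.7, -1.5, 7.4]
width: 0.0078
```

```bash
python3 look.py 10
python3 - <<'E'
from h import *
from scipy.spatial.transform import Rotation as R
s=readout.state();z=R.from_euler("xyz",s["tool_rot"],degrees=True).as_matrix()[:,2]
b=s["position"]-.019*z
for hx in (.7237,.7265):
    h=np.array([hx,.0433,.12]);psi=np.radians(-7.2);d=b-h;x=d@[np.cos(psi),np.sin(psi),0];print("bar",b,"theta",np.degrees(np.arctan2(d[2],-x))-np.degrees(np.arctan2(.015,.242)),"rad",np.hypot(x,d[2]),"expected .2425")
t=viewer.snapshot("side");u=viewer.snapshot("top")
for k in("pull","rib","hinge"):
    A=pinpoint(t,k);B=pinpoint(u,k)
    if A and B: print(k,A[0]["p"],B[0]["p"],tri([ray(t,A[0]["pixel"]),ray(u,B[0]["pixel"])]).round(4))
for k in("wheelset0","tube","jar","loco"):
  for n,S in(("s",t),("t",u)):
    print(k,n,[(round(q["p"],2),atz(S,q["pixel"],0).round(3)) for q in pinpoint(S,k)[:2]])
E
```

```text
[0.61043773 0.05659545 0.32094355] [179.84838254  19.93717064  -7.16294927] [-5.67297654 -1.51962515  7.43760344] [ -2.11613271  29.88967169  61.80983213   1.65017056 108.17193638
   5.2601781 ] 0.007792150252858847 15.35
bar [0.61685425 0.05583099 0.33881594] theta 60.273598970066125 rad 0.2438288999248147 expected .2425
bar [0.61685425 0.05583099 0.33881594] theta 59.69074643350111 rad 0.24506715868115742 expected .2425
pull 0.55 0.63 [ 0.6061 -0.1963  0.1925]
wheelset0 s []
wheelset0 t []
tube s []
tube t [(0.77, array([ 0.616, -0.24 ,  0.   ])), (0.34, array([0.661, 0.321, 0.   ]))]
jar s []
jar t []
loco s [(0.92, array([0.663, 0.316, 0.   ]))]
loco t [(0.96, array([0.661, 0.327, 0.   ]))]
```

View pics/side10.png

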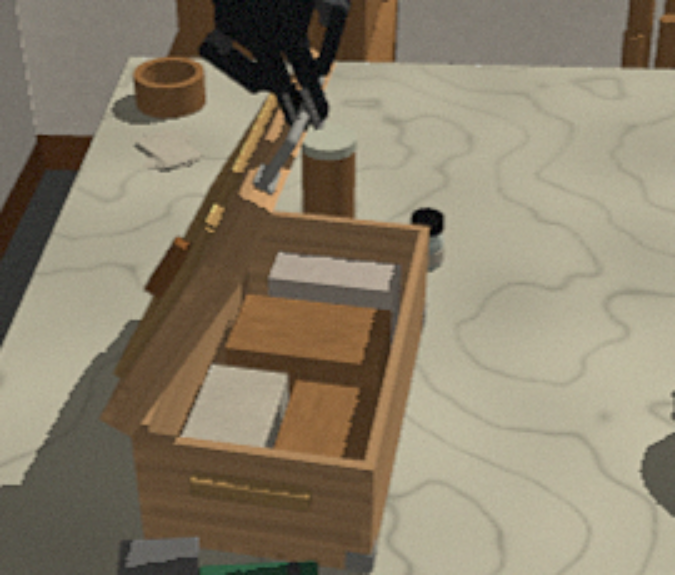

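View pics/wrist10.png

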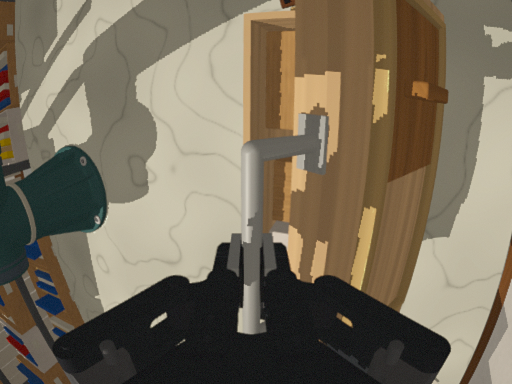

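>>> carry_out(plan=[[[0,0,0,0,0,0,0],[0,0,0,0,0,0,0],[0,0,0,0,0,0,0],[0,0,0,0,0,0,0],[0,0,0,0,0,0,0],[0,0,0,0,0,0,0]]])

```text
clock: 16.75
position: [0.6104, 0.0566, 0.321]
tool_rot: [179.8, 19.9, -7.2]
ft_force: [-6.0, -1.8, 7.8]
width: 0.0077
```

Run:
```python
from h import *
import cv2
u=viewer.snapshot("top")
cv2.imwrite("pics/top11.png",cv2.resize(u["color"][100:270,140:380,::-1],None,fx=3,fy=3))
```

```text
(no output)
```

View pics/top11.png

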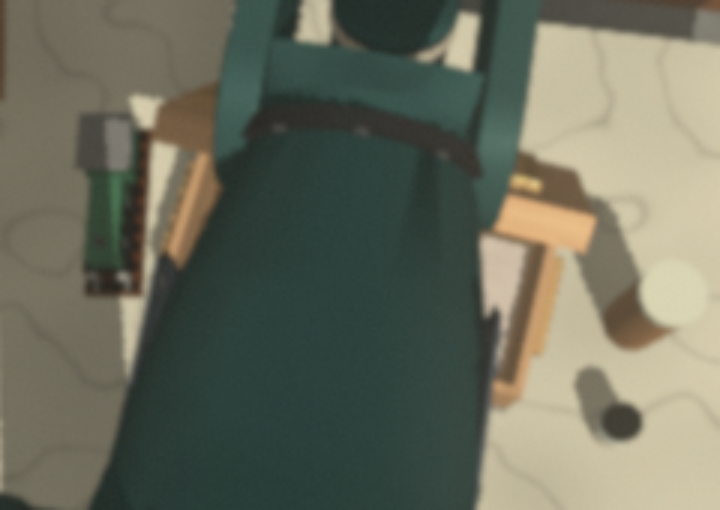

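```bash
python3 -c "
from bench import arm,readout
print(arm.close_job());s=readout.state();print(s['position'],s['width'],s['clock'])"
```

```text
the job is handed in; nothing more can be done
None
the job is handed in; nothing more can be done
```

The well's cover is shut and the lid is up at about 60°, with the gripper still holding the pull handle. I handed the job in at about 17 s.

- **Cover:** I pushed the rib until it met its stop. The push force rose to about 10 N while the tool stayed still. The tool stopped within 1 mm of where the shut position should put it. The pictures showed the well fully covered before I lifted.
- **Lid:** I gripped the bar with 60 N and raised it along the hinge arc. From the tool pose, the angle is 59.7–60.3°, depending on where exactly the hinge is taken to be. The pose was steady over the last half second or so, and the force on the tool was about 10 N.
- **Bystanders:** in the last pictures the loco, tube and jar stand where they were and look untouched.

Some checks did not come out cleanly:

- **Final network check:** with the arm in view, the networks found no wheelset, as expected under the cover. They also missed the jar and put the handle in a clearly wrong place, so the angle rests on the tool pose, and the side picture only shows the lid standing steeply open.
- **Grip width:** the gripper read 7.8 mm on the 10 mm bar. The bar was visibly between the pads and the reading held steady throughout the lift.

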